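# Release the lamp key that was left on

### The arm

A 7-joint arm with a two-finger parallel gripper is mounted at the origin on the work surface. World frame = base frame: x ahead of the robot, y to its left, z up, the work surface at z = 0. Lengths are in m, angles in degrees, forces in N, time in s.
With the tool pointing down it reaches from about 0.4 to 0.925 m from the base axis. Payload 4.1 kg.
Tool frame: the origin (TCP) lies on the centre line of the jaws, within the pads' length; the fingertips stand 25 mm ahead of it and the grasp point (between the pads) lies 6 mm ahead of it; z points along the fingers, y is the direction in which the jaws open and shut (so a half turn about z gives the same grasp; the last joint's range is limited). The gripper opens to 85 mm and grips with 20 to 120 N. Pads are 22 mm wide; open, the fingers measure 114 mm over their backs; the gripper's body (76 mm by 85 mm) begins 54 mm behind the grasp point. The pads swing forward as they close: fully open they stand 13 mm farther back than shut.
Start: joints at [58.27, 22.827, 2.584, 88.041, -1.071, 69.15, -2.905], TCP at [0.286, -0.584, 0.256] pointing down, gripper open.
Joint ranges: [-161.44, 161.44], [-28.35, 127.94], [-78.24, 83.42], [0, 140.83], [-78.03, 258.03], [13.02, 114.36], [-168.23, 168.23]. Speed limits (degrees/s): [147.25, 147.25, 180, 180, 180, 180, 180].

### API

Orientations are given as [roll, pitch, yaw] about the fixed x, y, z axes, in that order (R = Rz(yaw) Ry(pitch) Rx(roll)).
In Python, from station import arm, imaging, ticket gives the robot as it stands.
- The arm moves only by the tool drive_tool, never from a script. Its arguments are lists of equal length, an entry for each row: "offset": the shift along the tool's x, y, z in units of 30 mm (1.0 is 30 mm), a list of three; "turn": the turn, a rotation vector about the tool's x, y, z in units of 8 degrees (1.0 is 8 degrees), a list of three; "grip": the gripper command: -1 is shut, 1 is fully open, values between are in proportion. A call has 1 to 20 rows; each row shifts and turns the pose as measured when the row begins, along the tool's axes as they then stand; what a row does not reach is not made up. A row lasts 1/10 s, in which the tool goes at most 50 mm and 8.59 degrees, less where a joint would pass 70% of its speed; a pose out of reach is approached as far as the arm can. A call is refused whole if a number of a shift passes 1 or a number of a turn 1, either way. A call with a gripper value outside its range is refused whole. The fingers move at their own pace and stop on an object; "squeeze" is the grip in N (left out, the last holds). Time passes only in rows, so rows that do not move let the fingers close. It gives the time, the measured TCP pose, the force and the opening at its end, in the units of the state.
- arm.get_state(): the state, without advancing time (a new reading comes with each control period).
- imaging.read_camera(name): name is "scene" or "top" or "wrist"; returns a dict with "image" (384x512x3 uint8, red, green, blue), "fx", "fy", "cx", "cy" (pixels), "eye" and "orientation" of the camera in the world; the wrist camera has in their place "hand_eye" (4x4, takes a point from camera to tool coordinates, whose origin is the TCP and whose axes are the flange's). Camera axes: x right, y down, z forward; pixel columns grow to the right and rows downward; lengths in m; the calibration is good to about 2 mm. A picture is of the moment at which its call begins: read the wrist's pose just before it. There is no depth.
- ticket.hand_in(): hands the job in, once; it reports no verdict.
The state is a dict: "clock": time; "joint_positions": joint angles; "joint_vel": joint speeds; "joint_efforts": joint torques, N m; "eef_pos": TCP position; "tcp_rot": TCP orientation; "contact_force": force on the tool from outside, world axes, zero at the start; "moment": the same for the moment, N m; "opening": finger opening in m.
Only numpy, scipy, OpenCV 4.12 (cv2) and the standard library are available. Lean on these libraries where they do the work, as an engineer would, in place of code of your own. Each camera call takes 0.05 s, during which the arm holds its last target. There are 200 camera calls.

### The job

One of the four identical white keys on the grow-lamp controller was left latched down. With the fingertips tap all four lightly, one after the other along the row from the one beside the round dial, pushing no raised key more than about halfway down and not yet releasing the latched one; then push the latched key right down so that it springs up, and leave all four up. Grasp nothing, and leave the seedling, beaker, mouse and jar where they stand.

Things in the scene. Friction and masses are not known exactly. Their poses are not given: they have to be found in the camera images.
- controller: Grey box fixed to the table, 140 mm along its x, 300 along its y, 55 high; place and yaw vary. Origin: centre of the underside, at table height; z up; at yaw 0 x points away from the robot, y to its left. On its flat top, all at x = 0: a round black dial (48 mm wide, 22 high, not used) at y = +108 mm, then the four keys at y = +45 (beside the dial, tapped first), 0, -45 and -90 mm (last).
- key_a: One of four identical white keys, cap 34 mm along the controller's x, 26 mm along its y; which key stands at which place varies. Origin: middle of its flat top, moving with it; axes as the controller's. It slides straight down 9 mm in all: top 69 mm above the table (14 mm above the housing) when up, 64 mm when latched, 60 mm at the bottom stop. Any one of the four may be the latched one.
- key_b: Another of the four keys, as key_a. Springs of all keys: an up key starts to give at 1.2 N and takes 0.25 N more per mm (3.5 N at the bottom stop).
- key_c: Another of the four keys, as key_a. Whichever key is latched rests against its catch 5 mm down and does not give to less than 2.4 N; pushed on to its bottom stop (4 to 5 N to get there) its catch lets go, and it springs up by itself when the finger is withdrawn.
- key_d: Another of the four keys, as key_a. A key that is up must not be pushed more than 6 mm down.
- seedling: Bystander, loose, to be left alone: terracotta pot 62 mm wide and 60 mm high with a small green plant, 125 mm high in all, behind the controller (its +x side). Origin: centre of the underside.
- beaker: Bystander, loose, to be left alone: glass beaker 66 mm wide, 85 mm high, behind the controller (its +x side). Origin: centre of the underside.
- mouse: Bystander, loose, to be left alone: black computer mouse 100 x 58 x 30 mm, beyond the end of the controller away from the dial. Origin: centre of the underside.
- jar: Bystander, loose, to be left alone: amber glass jar with white cap, 56 mm wide, 75 mm high, beyond the dial end of the controller. Origin: centre of the underside.

How it is judged (in metres and radians):
On the way, in this order (a step that is already met when the one before it is completed fails the run):
1. the fingers tap the first key from the dial while the latched key is still latched (((y of key_a in the frame of controller between 0.03 and 0.06 m and contact force between the fingers and key_a above 0.3 N) or (y of key_b in the frame of controller between 0.03 and 0.06 m and contact force between the fingers and key_b above 0.3 N) or (y of key_c in the frame of controller between 0.03 and 0.06 m and contact force between the fingers and key_c above 0.3 N) or (y of key_d in the frame of controller between 0.03 and 0.06 m and contact force between the fingers and key_d above 0.3 N)) and ((z of key_a in the frame of controller between 0.0615 and 0.0665 m and distance of key_a from where it was at the start of the episode below 0.002 m) or (z of key_b in the frame of controller between 0.0615 and 0.0665 m and distance of key_b from where it was at the start of the episode below 0.002 m) or (z of key_c in the frame of controller between 0.0615 and 0.0665 m and distance of key_c from where it was at the start of the episode below 0.002 m) or (z of key_d in the frame of controller between 0.0615 and 0.0665 m and distance of key_d from where it was at the start of the episode below 0.002 m))), for 0.02 s.
2. the fingers tap the second key from the dial while the latched key is still latched (((y of key_a in the frame of controller between -0.015 and 0.015 m and contact force between the fingers and key_a above 0.3 N) or (y of key_b in the frame of controller between -0.015 and 0.015 m and contact force between the fingers and key_b above 0.3 N) or (y of key_c in the frame of controller between -0.015 and 0.015 m and contact force between the fingers and key_c above 0.3 N) or (y of key_d in the frame of controller between -0.015 and 0.015 m and contact force between the fingers and key_d above 0.3 N)) and ((z of key_a in the frame of controller between 0.0615 and 0.0665 m and distance of key_a from where it was at the start of the episode below 0.002 m) or (z of key_b in the frame of controller between 0.0615 and 0.0665 m and distance of key_b from where it was at the start of the episode below 0.002 m) or (z of key_c in the frame of controller between 0.0615 and 0.0665 m and distance of key_c from where it was at the start of the episode below 0.002 m) or (z of key_d in the frame of controller between 0.0615 and 0.0665 m and distance of key_d from where it was at the start of the episode below 0.002 m))), for 0.02 s.
3. the fingers tap the third key from the dial while the latched key is still latched (((y of key_a in the frame of controller between -0.06 and -0.03 m and contact force between the fingers and key_a above 0.3 N) or (y of key_b in the frame of controller between -0.06 and -0.03 m and contact force between the fingers and key_b above 0.3 N) or (y of key_c in the frame of controller between -0.06 and -0.03 m and contact force between the fingers and key_c above 0.3 N) or (y of key_d in the frame of controller between -0.06 and -0.03 m and contact force between the fingers and key_d above 0.3 N)) and ((z of key_a in the frame of controller between 0.0615 and 0.0665 m and distance of key_a from where it was at the start of the episode below 0.002 m) or (z of key_b in the frame of controller between 0.0615 and 0.0665 m and distance of key_b from where it was at the start of the episode below 0.002 m) or (z of key_c in the frame of controller between 0.0615 and 0.0665 m and distance of key_c from where it was at the start of the episode below 0.002 m) or (z of key_d in the frame of controller between 0.0615 and 0.0665 m and distance of key_d from where it was at the start of the episode below 0.002 m))), for 0.02 s.
4. the fingers tap the fourth key from the dial while the latched key is still latched (((y of key_a in the frame of controller between -0.105 and -0.075 m and contact force between the fingers and key_a above 0.3 N) or (y of key_b in the frame of controller between -0.105 and -0.075 m and contact force between the fingers and key_b above 0.3 N) or (y of key_c in the frame of controller between -0.105 and -0.075 m and contact force between the fingers and key_c above 0.3 N) or (y of key_d in the frame of controller between -0.105 and -0.075 m and contact force between the fingers and key_d above 0.3 N)) and ((z of key_a in the frame of controller between 0.0615 and 0.0665 m and distance of key_a from where it was at the start of the episode below 0.002 m) or (z of key_b in the frame of controller between 0.0615 and 0.0665 m and distance of key_b from where it was at the start of the episode below 0.002 m) or (z of key_c in the frame of controller between 0.0615 and 0.0665 m and distance of key_c from where it was at the start of the episode below 0.002 m) or (z of key_d in the frame of controller between 0.0615 and 0.0665 m and distance of key_d from where it was at the start of the episode below 0.002 m))), for 0.02 s.
5. the latched key is pushed down past its latched depth (z of any of key_a, key_b, key_c, key_d in the frame of controller below 0.0615 m), for 0.02 s.
At the end, for the whole second after the job is handed in: All four keys are up: every key's top within 1.2 mm of its full height of 69 mm above the table (z of each of key_a, key_b, key_c, key_d in the frame of controller above 0.0678 m); the robot touches nothing.
It fails at once if a key that was up is pushed more than 6.5 mm down (of 9 mm) (distance of any of key_a, key_b, key_c, key_d from where it was at the start of the episode above 0.0065 m).
It fails at once if the seedling, beaker, mouse or jar is moved more than 20 mm, lifted, or tipped over (distance of any of seedling, beaker, mouse, jar from where it was at the start of the episode above 0.02 m or angle between any of seedling, beaker, mouse, jar's own z axis and vertical above 0.4 rad).
It also fails if it takes over 48 s, if anything falls off the work surface, if the arm or the gripper's body presses on something with over 40 N, if the wrist force passes 120 N, or if a joint passes its speed limit or range.

## Working session

There is one attempt and no reset: what is moved stays moved. The work goes in short steps, Python scripts to look and compute and a tool call to move; the robot and the scene stay as the last step left them, time stands still between calls to the robot, and variables do not carry over. Pictures are saved under pics/ and viewed, about 8 in all and at most 12, crops included, and the job is handed in when it is done.

Besides the shell and the picture viewer there is one more tool, called after "Call:" in YAML: its name, and indented under it one key for each argument. drive_tool: Moves the arm, as the interface text tells. Its arguments: {"type":"object","properties":{"offset":{"type":"array"},"turn":{"type":"array"},"grip":{"type":"array"},"squeeze":{"type":"number"}},"required":["offset","turn","grip"]}

```bash
mkdir -p pics; python3 - <<'E'
from station import arm, imaging
import cv2, numpy as np
print(arm.get_state())
for n in ("top","scene"):
    d=imaging.read_camera(n); cv2.imwrite(f"pics/{n}0.png",d["image"][:,:,::-1])
    print(n,{k:v for k,v in d.items() if k!="image"})
E
```

```text
{'clock': 0.0, 'joint_positions': array([58.26935676, 22.87166001,  2.58030434, 88.11615818, -1.07226246,
       69.15001505, -2.90440192]), 'joint_vel': array([ 0.03619095, -0.07908961,  0.02809838, -0.02770649,  0.05284697,
        0.02092282, -0.02612321]), 'joint_efforts': array([ 3.07135824e-04, -4.75129652e+01,  1.36495996e+00, -2.54224437e+01,
        1.15488787e-02,  9.33501375e-03,  4.60540619e-06]), 'eef_pos': array([ 0.28529582, -0.58337194,  0.25525096]), 'tcp_rot': array([-1.79886547e+02,  7.07298417e-03,  2.60649007e+01]), 'contact_force': array([ 0.14942402,  0.16288681, -0.28962781]), 'moment': array([-0.01636344,  0.00945114,  0.03595621]), 'opening': 0.08558100748294414}
top {'fx': 367.8514782801462, 'fy': 367.8514782801462, 'cx': 251.78314752827484, 'cy': 191.11482275200837, 'eye': array([0.43300575, 0.04687467, 0.85301711]), 'orientation': array([-166.86893583,   -0.24028989,  -95.93705594])}
scene {'fx': 444.67609677990254, 'fy': 444.67609677990254, 'cx': 254.073136525034, 'cy': 189.42642629719955, 'eye': array([ 1.25072894, -0.37020867,  0.95620187]), 'orientation': array([-137.8203396 ,    0.42527244,   56.47015275])}
```

View pics/top0.png

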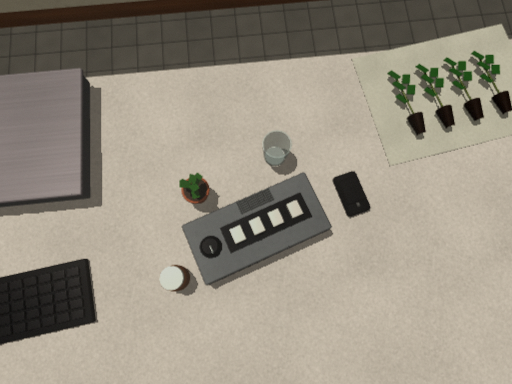

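View pics/scene0.png

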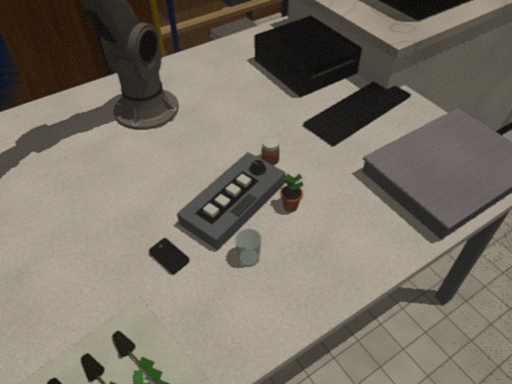

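Top view: dial at about (210,246), and white keys at about (238,234), (257,226), (276,217) and (295,209). The seedling and beaker are behind, the jar is at the dial end and the mouse is at the far end. Next I measure the keys in both views.

```bash
cat > h.py <<'E'
import cv2, numpy as np
from scipy.spatial.transform import Rotation as Ro
from station import arm, imaging
def keys(img,box,thr=170):
    u0,v0,u1,v1=box; g=img[v0:v1,u0:u1].min(2)
    g=cv2.resize(g,None,fx=8,fy=8,interpolation=cv2.INTER_CUBIC)
    c,_=cv2.findContours((g>thr).astype(np.uint8),cv2.RETR_EXTERNAL,cv2.CHAIN_APPROX_NONE)
    out=[]
    for k in c:
        if cv2.contourArea(k)>64*40:
            m=cv2.moments(k); out.append(((m['m10']/m['m00']+.5)/8-.5+u0,(m['m01']/m['m00']+.5)/8-.5+v0,m['m00']/64))
    return np.array(out)
def ray(d,uv,R=None,eye=None):
    R=Ro.from_euler('xyz',d["orientation"],degrees=True).as_matrix() if R is None else R
    return R@np.array([(uv[0]-d["cx"])/d["fx"],(uv[1]-d["cy"])/d["fy"],1])
def cast(d,uv,z):
    r=ray(d,uv); e=np.array(d["eye"]); return e+r*(z-e[2])/r[2]
def tri(d1,a,d2,b):
    r1,r2=ray(d1,a),ray(d2,b); e1,e2=np.array(d1["eye"]),np.array(d2["eye"])
    A=np.c_[r1,-r2]; s=np.linalg.lstsq(A,e2-e1,rcond=None)[0]
    p,q=e1+s[0]*r1,e2+s[1]*r2; return (p+q)/2,np.linalg.norm(p-q)
E
python3 - <<'E'
from h import *
t=imaging.read_camera("top"); s=imaging.read_camera("scene")
for thr in (130,160,185):
    kt=keys(t["image"],(222,195,310,250),thr); ks=keys(s["image"],(195,168,256,222),thr)
    print(thr,kt.round(1).tolist(),ks.round(1).tolist())
    kt=kt[np.argsort(kt[:,0])]; ks=ks[np.argsort(-ks[:,0])]
    if len(kt)==4==len(ks):
        P=np.array([cast(t,k,.069) for k in kt]); print(P.round(4).tolist(),np.linalg.norm(np.diff(P,axis=0),axis=1).round(4))
        dv=P[0]-P[3]; print("yaw",np.degrees(np.arctan2(-dv[0],dv[1])))
        for a,b in zip(kt,ks): print([x.round(4) for x in tri(t,a,s,b)])
print("dial",cast(t,(210,246),.077))
E
```

```text
130 [[237.1, 233.8, 172.9], [256.4, 225.2, 169.6], [275.2, 217.1, 164.3], [294.1, 208.4, 161.3], [231.1, 198.7, 174.9]] [[210.5, 208.4, 76.2], [222.1, 199.4, 70.4], [232.8, 188.2, 65.8], [243.4, 178.6, 61.7], [205.6, 177.1, 475.2]]
160 [[237.1, 233.8, 154.7], [256.3, 225.2, 151.0], [275.2, 217.0, 145.0], [294.1, 208.3, 140.5], [229.6, 198.5, 95.5]] []Traceback (most recent call last):
  File "<stdin>", line 6, in <module>
IndexError: too many indices for array: array is 1-dimensional, but 2 were indexed
```

```bash
python3 - <<'E'
from h import *
t=imaging.read_camera("top"); s=imaging.read_camera("scene")
kt=keys(t["image"],(222,195,310,250),150); kt=kt[kt[:,1]>203]; kt=kt[np.argsort(kt[:,0])]
P=np.array([cast(t,k,.069) for k in kt]); print(P.round(4).tolist(),np.linalg.norm(np.diff(P,axis=0),axis=1).round(4))
dv=P[0]-P[3]; print("yaw",np.degrees(np.arctan2(-dv[0],dv[1])))
for thr in (110,125,135):
    ks=keys(s["image"],(195,168,256,222),thr); ks=ks[ks[:,2]<100]; ks=ks[np.argsort(-ks[:,0])]; print(len(ks))
    if len(ks)==4:
        for a,b in zip(kt,ks): print([x.round(4) for x in tri(t,a,s,b)])
print("dial",cast(t,(210,246),.077),"seed",cast(t,(195,190),.06),"beak",cast(t,(277,150),.06),"jar",cast(t,(173,278),.075))
E
```

```text
[[0.5249, 0.0655, 0.069], [0.539, 0.0227, 0.069], [0.5524, -0.0195, 0.069], [0.5671, -0.0626, 0.069]] [0.045  0.0443 0.0455]
yaw 18.22542821713395
4
[array([0.5255, 0.0662, 0.0671]), np.float64(0.0015)]
[array([0.5396, 0.0233, 0.067 ]), np.float64(0.0014)]
[array([ 0.5538, -0.0194,  0.0622]), np.float64(0.0015)]
[array([ 0.5678, -0.0622,  0.067 ]), np.float64(0.0015)]
4
[array([0.5255, 0.0662, 0.0673]), np.float64(0.0015)]
[array([0.5395, 0.0233, 0.0672]), np.float64(0.0014)]
[array([ 0.5538, -0.0194,  0.0624]), np.float64(0.0016)]
[array([ 0.5677, -0.0622,  0.0672]), np.float64(0.0013)]
4
[array([0.5255, 0.0662, 0.0675]), np.float64(0.0015)]
[array([0.5395, 0.0233, 0.0673]), np.float64(0.0014)]
[array([ 0.5538, -0.0193,  0.0624]), np.float64(0.0016)]
[array([ 0.5677, -0.0622,  0.0673]), np.float64(0.0012)]
dial [0.50439354 0.12407808 0.077     ] seed [0.63206626 0.14921558 0.06      ] beak [ 0.70626676 -0.0425308   0.06      ] jar [0.44728989 0.20501095 0.075     ]
```

Third key reads 5 mm lower than the others in the two-view triangulation, so it is the latched one. Spacing is 45 mm and yaw is 18.2°, both as expected. Moving above key 1 with the gripper shut.

Call:
drive_tool:
  offset:
    - [0.8,-1,0]
    - [0.8,-1,0]
    - [0.8,-1,0]
    - [0.8,-1,0]
    - [0.8,-1,0]
    - [0.8,-1,0]
    - [0.8,-1,0]
    - [0.8,-1,0]
    - [0.8,-1,0]
    - [0.8,-1,0]
    - [0.8,-1,0]
    - [0.8,-1,0]
    - [0.8,-1,0]
    - [0.8,-1,0]
    - [0.8,-1,0]
    - [0,0,0]
  turn:
    - [0,0,0.5]
    - [0,0,0.5]
    - [0,0,0]
    - [0,0,0]
    - [0,0,0]
    - [0,0,0]
    - [0,0,0]
    - [0,0,0]
    - [0,0,0]
    - [0,0,0]
    - [0,0,0]
    - [0,0,0]
    - [0,0,0]
    - [0,0,0]
    - [0,0,0]
    - [0,0,0]
  grip:
    - [-1]
    - [-1]
    - [-1]
    - [-1]
    - [-1]
    - [-1]
    - [-1]
    - [-1]
    - [-1]
    - [-1]
    - [-1]
    - [-1]
    - [-1]
    - [-1]
    - [-1]
    - [-1]

```text
$.grip[0]: bad value
```

Call:
drive_tool:
  offset:
    - [0.8,-1,0]
    - [0.8,-1,0]
    - [0.8,-1,0]
    - [0.8,-1,0]
    - [0.8,-1,0]
    - [0.8,-1,0]
    - [0.8,-1,0]
    - [0.8,-1,0]
    - [0.8,-1,0]
    - [0.8,-1,0]
    - [0.8,-1,0]
    - [0.8,-1,0]
    - [0.8,-1,0]
    - [0.8,-1,0]
    - [0.8,-1,0]
    - [0,0,0]
  turn:
    - [0,0,0.5]
    - [0,0,0.5]
    - [0,0,0]
    - [0,0,0]
    - [0,0,0]
    - [0,0,0]
    - [0,0,0]
    - [0,0,0]
    - [0,0,0]
    - [0,0,0]
    - [0,0,0]
    - [0,0,0]
    - [0,0,0]
    - [0,0,0]
    - [0,0,0]
    - [0,0,0]
  grip: [-1,-1,-1,-1,-1,-1,-1,-1,-1,-1,-1,-1,-1,-1,-1,-1]

```text
clock: 1.9
eef_pos: [0.4908, -0.0236, 0.2553]
tcp_rot: [179.7, -0.2, 17.4]
contact_force: [-0.6, -1.5, 0.2]
opening: -0.0
```

```bash
cat >> h.py <<'E'
K=np.array([[.5252,.0658],[.5393,.0231],[.5533,-.0194],[.5675,-.0624]])
def go(i,z):
    s=arm.get_state(); R=Ro.from_euler('xyz',s["tcp_rot"],degrees=True); p=s["eef_pos"]
    print("t",s["clock"],"tcp",p.round(4),"rot",s["tcp_rot"].round(2),"F",s["contact_force"].round(2),"tip z",(p+R.apply([0,0,.025]))[2].round(4),"open",round(s["opening"],4))
    d=R.inv().apply(np.r_[K[i],z+.025]-p); print("offset units",(d/.03).round(3))
    tgt=Ro.from_euler('xyz',[180,0,18.2],degrees=True); print("turn units",(np.degrees((R.inv()*tgt).as_rotvec())/8).round(3))
E
python3 -c "
from h import *
go(0,.085)"
```

```text
t 1.9 tcp [ 0.4908 -0.0236  0.2553] rot [179.74  -0.22  17.44] F [-0.58 -1.49  0.24] tip z 0.2303 open -0.0
offset units [ 1.968 -2.521  4.839]
turn units [ 0.033 -0.027 -0.095]
```

Call:
drive_tool:
  offset:
    - [0.5,-0.63,0.5]
    - [0.5,-0.63,0.7]
    - [0.5,-0.63,0.7]
    - [0.45,-0.62,0.8]
    - [0,0,0.8]
    - [0,0,0.8]
    - [0,0,0]
    - [0,0,0]
  turn:
    - [0.03,-0.03,-0.1]
    - [0,0,0]
    - [0,0,0]
    - [0,0,0]
    - [0,0,0]
    - [0,0,0]
    - [0,0,0]
    - [0,0,0]
  grip: [-1,-1,-1,-1,-1,-1,-1,-1]

```text
clock: 2.7
eef_pos: [0.5268, 0.0662, 0.124]
tcp_rot: [179.7, -0.2, 18.2]
contact_force: [0.5, 0.2, 1.2]
opening: 0.0002
```

```bash
python3 - <<'E'
from h import *
go(0,.074)
d=imaging.read_camera("scene"); cv2.imwrite("pics/s1.png",cv2.resize(d["image"][130:250,150:310,::-1],None,fx=4,fy=4,interpolation=cv2.INTER_CUBIC))
E
```

```text
t 2.7 tcp [0.5268 0.0662 0.124 ] rot [179.74  -0.22  18.18] F [0.52 0.16 1.21] tip z 0.099 open 0.0002
offset units [-0.058 -0.008  0.833]
turn units [ 0.033 -0.027 -0.002]
```

View pics/s1.png

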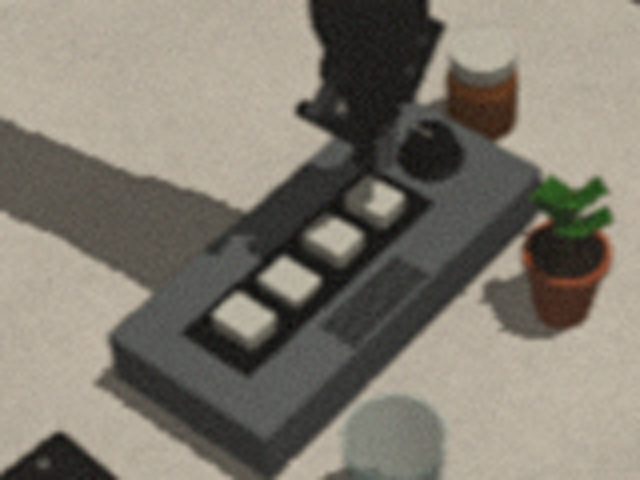

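The fingertips are above key 1, beside the dial, with room all round. Descending to about 5 mm above it.

Call:
drive_tool:
  offset:
    - [-0.05,0,0.5]
    - [0,0,0.3]
    - [0,0,0]
    - [0,0,0]
    - [0,0,0]
  turn:
    - [0,0,0]
    - [0,0,0]
    - [0,0,0]
    - [0,0,0]
    - [0,0,0]
  grip: [-1,-1,-1,-1,-1]

```text
clock: 3.25
eef_pos: [0.5295, 0.0641, 0.1053]
tcp_rot: [179.5, -0.8, 18.0]
contact_force: [1.0, 0.2, 0.3]
opening: 0.0003
```

```bash
python3 - <<'E'
from h import *
go(0,.067)
for i in range(4):
    imaging.read_camera("top"); go(0,.067)
E
```

```text
t 3.25 tcp [0.5295 0.0641 0.1053] rot [179.54  -0.77  17.98] F [1.04 0.23 0.27] tip z 0.0803 open 0.0003
offset units [-0.126 -0.1    0.44 ]
turn units [ 0.058 -0.096 -0.028]
t 3.3 tcp [0.5297 0.0642 0.1054] rot [179.54  -0.79  17.98] F [0.42 0.74 0.28] tip z 0.0804 open -0.0
offset units [-0.131 -0.1    0.443]
turn units [ 0.058 -0.099 -0.028]
t 3.35 tcp [0.5296 0.0643 0.1052] rot [179.54  -0.78  17.99] F [-0.4  -0.02 -0.39] tip z 0.0802 open 0.0002
offset units [-0.128 -0.096  0.438]
turn units [ 0.057 -0.097 -0.026]
t 3.4 tcp [0.5294 0.0643 0.105 ] rot [179.55  -0.75  17.99] F [ 0.88  0.03 -0.01] tip z 0.08 open 0.0002
offset units [-0.122 -0.095  0.432]
turn units [ 0.057 -0.094 -0.026]
t 3.45 tcp [0.5293 0.0643 0.1049] rot [179.55  -0.74  18.  ] F [-0.59  0.24  0.73] tip z 0.0799 open 0.0
offset units [-0.118 -0.094  0.427]
turn units [ 0.056 -0.092 -0.026]
```

Call:
drive_tool:
  offset:
    - [-0.12,-0.09,0.13]
    - [-0.05,-0.03,0.1]
    - [0,0,0]
  turn:
    - [0.06,-0.09,-0.03]
    - [0,0,0]
    - [0,0,0]
  grip: [-1,-1,-1]

```text
clock: 3.75
eef_pos: [0.5228, 0.0664, 0.0975]
tcp_rot: [-179.9, 0.0, 18.3]
contact_force: [-0.3, -0.7, 0.0]
opening: 0.0003
```

```bash
cat >> h.py <<'E'
def settle(i,z,n=6):
    F=[];Z=[]
    for _ in range(n):
        imaging.read_camera("top"); s=arm.get_state(); F.append(s["contact_force"]); Z.append(s["eef_pos"][2]-.025)
    print("Fmean",np.mean(F,0).round(2),"tipz",np.round(Z,4)); go(i,z)
E
python3 -c "
from h import *
settle(0,.067)"
```

```text
Fmean [0.09 0.21 0.02] tipz [0.0726 0.0728 0.0729 0.0731 0.0731 0.0731]
t 4.05 tcp [0.5236 0.0663 0.0981] rot [-1.7995e+02 -4.0000e-02  1.8240e+01] F [-0.    0.34  0.09] tip z 0.0731 open 0.0002
offset units [0.046 0.033 0.205]
turn units [-0.006 -0.005  0.005]
```

Call:
drive_tool:
  offset:
    - [0.02,0.01,0.1]
    - [0,0,0.06]
    - [0,0,0.03]
    - [0,0,0]
  turn:
    - [0,0,0]
    - [0,0,0]
    - [0,0,0]
    - [0,0,0]
  grip: [-1,-1,-1,-1]

```text
clock: 4.45
eef_pos: [0.5247, 0.0663, 0.0924]
tcp_rot: [-180.0, -0.1, 18.2]
contact_force: [-0.1, -0.6, 1.5]
opening: -0.0003
```

```bash
python3 -c "
from h import *
settle(0,.067)"
```

```text
Fmean [-0.25 -0.43  1.53] tipz [0.0675 0.0675 0.0675 0.0675 0.0675 0.0675]
t 4.75 tcp [0.5246 0.0662 0.0925] rot [-1.7997e+02 -8.0000e-02  1.8240e+01] F [-0.03 -0.74  1.43] tip z 0.0675 open -0.0004
offset units [0.013 0.019 0.017]
turn units [-0.004 -0.01   0.005]
```

Key 1 tapped: 1.53 N at 1.5 mm down, where the spring should give 1.58 N. On to key 2.

Call:
drive_tool:
  offset:
    - [0,0,-0.5]
    - [0,0.4,0]
    - [0,0.5,0]
    - [0,0.4,0]
    - [0,0.15,0]
    - [0,0,0]
    - [0,0,0]
  turn:
    - [0,0,0]
    - [0,0,0]
    - [0,0,0]
    - [0,0,0]
    - [0,0,0]
    - [0,0,0]
    - [0,0,0]
  grip: [-1,-1,-1,-1,-1,-1,-1]

```text
clock: 5.45
eef_pos: [0.5384, 0.0204, 0.1054]
tcp_rot: [-180.0, 0.0, 18.2]
contact_force: [-0.3, 1.1, -0.0]
opening: 0.0001
```

```bash
python3 -c "
from h import *
settle(1,.073,3)"
```

```text
Fmean [-0.09 -0.01 -0.35] tipz [0.0804 0.0805 0.0806]
t 5.6 tcp [0.5384 0.021  0.1056] rot [-1.7997e+02  2.0000e-02  1.8230e+01] F [ 0.19 -0.36  0.06] tip z 0.0806 open 0.0003
offset units [ 0.051 -0.057  0.253]
turn units [-0.004  0.003  0.004]
```

Call:
drive_tool:
  offset:
    - [0.05,-0.05,0.15]
    - [0,0,0.1]
    - [0,0,0.1]
    - [0,0,0.05]
    - [0,0,0.03]
    - [0,0,0]
    - [0,0,0]
  turn:
    - [0,0,0]
    - [0,0,0]
    - [0,0,0]
    - [0,0,0]
    - [0,0,0]
    - [0,0,0]
    - [0,0,0]
  grip: [-1,-1,-1,-1,-1,-1,-1]

```text
clock: 6.3
eef_pos: [0.5394, 0.0247, 0.092]
tcp_rot: [-180.0, 0.0, 18.4]
contact_force: [-0.5, -0.1, 0.6]
opening: -0.0
```

```bash
python3 -c "
from h import *
settle(1,.067)"
```

```text
Fmean [-0.48 -0.21  1.06] tipz [0.0669 0.067  0.067  0.0669 0.0669 0.0669]
t 6.6 tcp [0.5394 0.0247 0.0919] rot [-179.96   -0.     18.4 ] F [-0.21 -0.48  1.54] tip z 0.0669 open 0.0002
offset units [-0.02   0.05  -0.003]
turn units [-0.005 -0.     0.025]
```

```bash
python3 -c "
from h import *
settle(1,.067,14)"
```

```text
Fmean [-0.39 -0.01  1.28] tipz [0.0669 0.0669 0.0669 0.0669 0.0668 0.0668 0.0668 0.0668 0.0669 0.0668
 0.0668 0.0669 0.0668 0.0668]
t 7.3 tcp [0.5394 0.0247 0.0918] rot [-179.96   -0.     18.4 ] F [-0.17 -0.33  0.51] tip z 0.0668 open -0.0002
offset units [-0.02   0.05  -0.005]
turn units [-0.005 -0.     0.025]
```

Key 2 is in contact: mean about 1.2 N over 20 samples, 2 mm down. Now key 3, the latched one.

Call:
drive_tool:
  offset:
    - [0,0,-0.5]
    - [0,0.4,0]
    - [0,0.5,0]
    - [0,0.4,0]
    - [0,0.15,0]
    - [0,0,0]
    - [0,0,0]
  turn:
    - [0,0,0]
    - [0,0,0]
    - [0,0,0]
    - [0,0,0]
    - [0,0,0]
    - [0,0,0]
    - [0,0,0]
  grip: [-1,-1,-1,-1,-1,-1,-1]

```text
clock: 8.0
eef_pos: [0.5547, -0.0226, 0.1077]
tcp_rot: [180.0, -0.0, 18.2]
contact_force: [-0.2, 0.7, 0.1]
opening: -0.0005
```

```bash
python3 -c "
from h import *
settle(2,.069,3)"
```

```text
Fmean [-0.11  0.15 -0.36] tipz [0.0827 0.0827 0.0828]
t 8.15 tcp [ 0.5546 -0.0218  0.1078] rot [ 1.800e+02 -2.000e-02  1.829e+01] F [-0.07  0.13 -0.24] tip z 0.0828 open -0.0002
offset units [-0.016 -0.089  0.461]
turn units [ 0.001 -0.002  0.011]
```

Call:
drive_tool:
  offset:
    - [-0.01,-0.07,0.15]
    - [0,0,0.15]
    - [0,0,0.1]
    - [0,0,0.07]
    - [0,0,0.03]
    - [0,0,0]
    - [0,0,0]
  turn:
    - [0,0,0]
    - [0,0,0]
    - [0,0,0]
    - [0,0,0]
    - [0,0,0]
    - [0,0,0]
    - [0,0,0]
  grip: [-1,-1,-1,-1,-1,-1,-1]

```text
clock: 8.85
eef_pos: [0.5529, -0.0176, 0.0909]
tcp_rot: [-179.9, 0.0, 18.5]
contact_force: [-0.4, 0.1, -0.2]
opening: 0.0
```

```bash
python3 -c "
from h import *
settle(2,.064,8)"
```

```text
Fmean [ 0.04 -0.02  0.21] tipz [0.066  0.0661 0.0661 0.0661 0.0661 0.0661 0.0661 0.0661]
t 9.25 tcp [ 0.5529 -0.0176  0.0911] rot [-1.7994e+02  3.0000e-02  1.8480e+01] F [-0.07  0.27  0.29] tip z 0.0661 open 0.0001
offset units [-0.005  0.061  0.069]
turn units [-0.007  0.004  0.036]
```

No force at 66.1 mm, which confirms key 3 is the latched one. Easing onto it.

Call:
drive_tool:
  offset:
    - [0,0.05,0.04]
    - [0,0,0.03]
    - [0,0,0]
  turn:
    - [0,0,0]
    - [0,0,0]
    - [0,0,0]
  grip: [-1,-1,-1]

```text
clock: 9.55
eef_pos: [0.5536, -0.0193, 0.0891]
tcp_rot: [-180.0, 0.0, 18.5]
contact_force: [-0.5, 1.3, 2.2]
opening: 0.0002
```

```bash
python3 -c "
from h import *
settle(2,.064,10)"
```

```text
Fmean [-0.49 -0.13  2.17] tipz [0.0642 0.0642 0.0642 0.0641 0.0641 0.0641 0.0642 0.0642 0.0641 0.0642]
t 10.05 tcp [ 0.5536 -0.0193  0.0892] rot [-1.7997e+02  1.0000e-02  1.8490e+01] F [-1.24 -0.85  2.65] tip z 0.0642 open -0.0002
offset units [-0.009  0.     0.005]
turn units [-0.004  0.001  0.036]
```

Key 3 is touched at 64.1 mm with about 2.2 N and is still at its latched height. Lifting and going on to key 4.

Call:
drive_tool:
  offset:
    - [0,0,-0.6]
    - [0,0.4,0]
    - [0,0.5,0]
    - [0,0.4,0]
    - [0,0.1,0]
    - [0,0,0]
    - [0,0,0]
  turn:
    - [0,0,0]
    - [0,0,0]
    - [0,0,0]
    - [0,0,0]
    - [0,0,0]
    - [0,0,0]
    - [0,0,0]
  grip: [-1,-1,-1,-1,-1,-1,-1]

```text
clock: 10.75
eef_pos: [0.5666, -0.0646, 0.1039]
tcp_rot: [-179.9, 0.2, 18.3]
contact_force: [-0.2, 0.5, -0.8]
opening: -0.0001
```

```bash
python3 - <<'E'
from h import *
settle(3,.067,3)
d=imaging.read_camera("scene"); cv2.imwrite("pics/s2.png",cv2.resize(d["image"][130:250,150:310,::-1],None,fx=4,fy=4,interpolation=cv2.INTER_CUBIC))
E
```

```text
Fmean [ 0.22 -0.36  0.1 ] tipz [0.0789 0.0791 0.0792]
t 10.9 tcp [ 0.5667 -0.0638  0.1042] rot [-179.9     0.19   18.4 ] F [ 0.6   0.02 -0.18] tip z 0.0792 open 0.0001
offset units [ 0.04  -0.034  0.407]
turn units [-0.012  0.024  0.025]
```

View pics/s2.png

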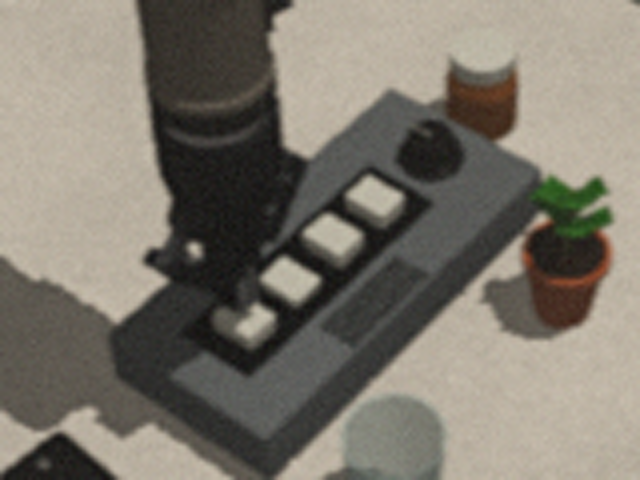

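The fingers are over key 4, key 3 is still visibly low, and the bystanders have not moved. Pressing key 4 lightly.

Call:
drive_tool:
  offset:
    - [0.04,-0.03,0.15]
    - [0,0,0.1]
    - [0,0,0.07]
    - [0,0,0.04]
    - [0,0,0.03]
    - [0,0,0]
    - [0,0,0]
  turn:
    - [0,0,0]
    - [0,0,0]
    - [0,0,0]
    - [0,0,0]
    - [0,0,0]
    - [0,0,0]
    - [0,0,0]
  grip: [-1,-1,-1,-1,-1,-1,-1]

```text
clock: 11.65
eef_pos: [0.5679, -0.061, 0.0922]
tcp_rot: [-179.9, 0.2, 18.5]
contact_force: [-0.4, 0.1, 1.9]
opening: 0.0002
```

```bash
python3 -c "
from h import *
settle(3,.067,10)"
```

```text
Fmean [-0.55  0.16  1.47] tipz [0.0672 0.0672 0.0672 0.0672 0.0672 0.0671 0.0671 0.0671 0.0671 0.0671]
t 12.15 tcp [ 0.5679 -0.061   0.0921] rot [-1.7992e+02  1.5000e-01  1.8550e+01] F [-0.82  0.07  2.25] tip z 0.0671 open 0.0002
offset units [-0.026  0.041  0.003]
turn units [-0.01   0.019  0.044]
```

Key 4 tapped with 1.5 N at 1.9 mm down. Back to key 3 to push it right down.

Call:
drive_tool:
  offset:
    - [0,0,-0.5]
    - [0,-0.4,0]
    - [0,-0.5,0]
    - [0,-0.4,0]
    - [0,-0.1,0]
    - [0,0,0]
    - [0,0,0]
  turn:
    - [0,0,0]
    - [0,0,0]
    - [0,0,0]
    - [0,0,0]
    - [0,0,0]
    - [0,0,0]
    - [0,0,0]
  grip: [-1,-1,-1,-1,-1,-1,-1]

```text
clock: 12.85
eef_pos: [0.5527, -0.0154, 0.1083]
tcp_rot: [-179.9, 0.1, 18.7]
contact_force: [-0.6, 0.0, 0.2]
opening: 0.0
```

```bash
python3 -c "
from h import *
settle(2,.066,3)"
```

```text
Fmean [-0.23 -0.07  0.6 ] tipz [0.0833 0.0833 0.0833]
t 13.0 tcp [ 0.553  -0.0162  0.1083] rot [-1.7987e+02  1.2000e-01  1.8660e+01] F [-1.03 -0.1   0.3 ] tip z 0.0833 open 0.0003
offset units [-0.023  0.107  0.577]
turn units [-0.017  0.015  0.058]
```

Call:
drive_tool:
  offset:
    - [-0.02,0.1,0.15]
    - [0,0,0.15]
    - [0,0,0.15]
    - [0,0,0.1]
    - [0,0,0.1]
    - [0,0,0.05]
    - [0,0,0.05]
    - [0,0,0.03]
    - [0,0,0.03]
  turn:
    - [0,0,0.05]
    - [0,0,0]
    - [0,0,0]
    - [0,0,0]
    - [0,0,0]
    - [0,0,0]
    - [0,0,0]
    - [0,0,0]
    - [0,0,0]
  grip: [-1,-1,-1,-1,-1,-1,-1,-1,-1]

```text
clock: 13.9
eef_pos: [0.5538, -0.0213, 0.085]
tcp_rot: [-180.0, 0.2, 18.0]
contact_force: [-2.3, -0.0, 8.1]
opening: -0.0
```

```bash
python3 -c "
from h import *
settle(2,.060,8)"
```

```text
Fmean [-2.62 -0.04  8.13] tipz [0.06 0.06 0.06 0.06 0.06 0.06 0.06 0.06]
t 14.3 tcp [ 0.5538 -0.0213  0.085 ] rot [-179.96    0.22   18.04] F [-3.13 -0.65  8.32] tip z 0.06 open -0.0002
offset units [ 0.004 -0.065  0.001]
turn units [-0.005  0.028 -0.02 ]
```

Key 3 is on its bottom stop: 60.0 mm, 8 N. Withdrawing straight up.

Call:
drive_tool:
  offset:
    - [0,0,-0.3]
    - [0,0,-0.7]
    - [0,0,-1]
    - [0,0,-1]
    - [0,0,-1]
    - [0,0,-1]
    - [-1,0,-0.5]
    - [-1,0,0]
    - [-1,0,0]
    - [0,0,0]
    - [0,0,0]
  turn:
    - [0,0,0]
    - [0,0,0]
    - [0,0,0]
    - [0,0,0]
    - [0,0,0]
    - [0,0,0]
    - [0,0,0]
    - [0,0,0]
    - [0,0,0]
    - [0,0,0]
    - [0,0,0]
  grip: [-1,-1,-1,-1,-1,-1,-1,-1,-1,-1,-1]

```text
clock: 15.4
eef_pos: [0.4669, -0.0485, 0.2607]
tcp_rot: [180.0, -0.1, 18.2]
contact_force: [0.3, -0.1, -0.1]
opening: -0.0001
```

```bash
python3 - <<'E'
from h import *
settle(2,.2,3)
t=imaging.read_camera("top"); s=imaging.read_camera("scene")
cv2.imwrite("pics/t3.png",t["image"][:,:,::-1])
cv2.imwrite("pics/s3.png",cv2.resize(s["image"][130:270,140:310,::-1],None,fx=4,fy=4,interpolation=cv2.INTER_CUBIC))
for thr in (110,125,135):
    ks=keys(s["image"],(195,168,256,222),thr); 
    if len(ks):
        ks=ks[ks[:,2]<100]; ks=ks[np.argsort(-ks[:,0])]; print(thr,ks.round(2).tolist())
kt=[(237.1,233.8),(256.4,225.2),(275.2,217.1),(294.1,208.4)]
if len(ks)==4:
    for a,b in zip(kt,ks): print([x.round(4) for x in tri(t,a,s,b)])
E
```

```text
Fmean [ 0.03  0.49 -0.08] tipz [0.2355 0.2353 0.2351]
t 15.55 tcp [ 0.4675 -0.0481  0.2601] rot [-1.7999e+02 -3.0000e-02  1.8290e+01] F [0.32 0.98 0.2 ] tip z 0.2351 open -0.0004
offset units [ 3.016 -0.011  1.173]
turn units [-0.001 -0.004  0.012]
110 [[252.44, 218.43, 40.45], [243.4, 178.75, 79.88], [232.89, 188.32, 85.78], [221.88, 198.23, 91.36], [210.55, 208.54, 97.47]]
125 [[243.39, 178.68, 70.66], [232.85, 188.26, 76.02], [221.85, 198.16, 81.13], [210.51, 208.47, 86.95]]
135 [[243.38, 178.65, 64.33], [232.84, 188.23, 69.45], [221.84, 198.12, 74.03], [210.5, 208.43, 79.56]]
[array([0.5255, 0.0662, 0.0673]), np.float64(0.0015)]
[array([0.5396, 0.0232, 0.0672]), np.float64(0.0016)]
[array([ 0.5529, -0.0192,  0.0664]), np.float64(0.0013)]
[array([ 0.5676, -0.0622,  0.0672]), np.float64(0.0014)]
```

View pics/s3.png

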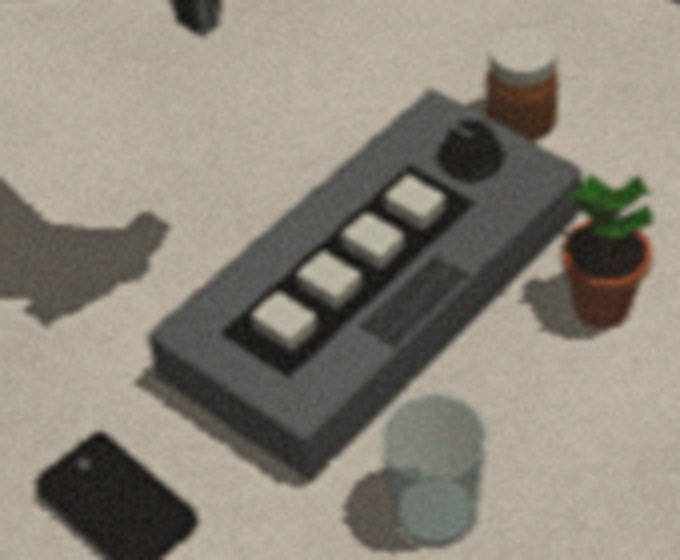

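All four keys now look equally proud, and the scene pixels of the row are evenly spaced. The mouse, beaker, seedling and jar have not moved. Handing in.

```bash
python3 -c "
from station import ticket
print(ticket.hand_in())"
```

```text
the job is handed in; nothing more can be done
None
```

I tapped keys 1 to 4 in order from the dial, then pushed the latched one, key 3, to its bottom stop and lifted the arm clear. I handed the job in at about 15.7 s of the 48 s allowed; it reported no verdict.

| Key | Tip height (mm) | Force (N) | Note |
|---|---|---|---|
| 1 | 67.5 | 1.5 | 1.5 mm down |
| 2 | 66.9 | about 1.2 | 2.1 mm down; the spring should give about 1.7 N, but the force readings are noisy (about 0.5 N each) and contact was clear |
| 3 (tap) | 64.1 | about 2.2 | stayed latched; close to the 2.4 N limit |
| 4 | 67.1 | 1.5 | 1.9 mm down |
| 3 (release) | 60.0 | 8 | on its bottom stop |

- **Keys up:** After lifting clear, the two-view check put keys 1, 2 and 4 at 67.2–67.3 mm, the same readings as before the taps; these run about 2 mm low, within the calibration. Key 3 read 66.4 mm, against 62.4 mm while latched. That figure paired the new scene image with key 3's old latched position in the top view. The even spacing of the row in the scene image and the picture both show it fully up.
- **Bystanders:** By eye in the last scene picture, the seedling, beaker, mouse and jar are where they started; I did not re-measure them.
- **Robot:** The tool was about 165 mm above the keys and touching nothing.

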